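# Square a tile into the decorating jig and fit its stop sleeve

### The job

Load the terracotta tile into the decorating jig: bring it, pattern side up, fully home into the corner of the two dark fences, one long edge flush along the long fence and one short end flush against the short fence. Once it is home, slip the yellow stop sleeve over the jig's steel pin, right down onto the board, so that the tile cannot slide back out, and leave the tile still flush. Do not disturb the small white bowl, the wooden tool or the orange caddy.

Things in the scene. Friction and masses are not known exactly. Their poses are not given: they have to be found in the camera images.
- jig: Plywood board 240 (x) by 280 (y) by 12 mm, fixed on a 4 mm cork mat, with two dark fences 18 mm high and 20 mm thick, and a steel pin. Origin: centre of its underside; z up. Long fence: along y at the far (+x) edge, inner face at x = +100 mm, full length. Short fence: along x at the right (-y) edge, inner face at y = -120 mm, from the long fence back to x = -70 mm.
- corner (a point): The inside corner of the two fences at the height of the board's top; axes as the jig. The free board lies towards -x and +y. The homed tile reaches 60 mm from here along -x and 110 mm along +y.
- pin_foot (a point): The centre of the steel pin's foot, on the board's top; axes as the jig. The pin is upright, 12 mm in diameter, 38 mm high, with a chamfered top. It stands 22 mm from the long fence and 129 mm from the short fence, so the 32 mm sleeve on it clears the homed tile's free end by 3 mm.
- tile: A loose terracotta tile 60 (x) by 110 (y) by 12 mm, with white lozenges and two blue lines on its upper face; it starts askew on the jig's board, pattern up. Origin: centre of its underside; y along its length, z up out of the pattern. Either end may go to the short fence.
- sleeve: The stop sleeve: a yellow plastic tube standing upright on the mat to the left or right of the jig, 32 mm outer diameter, 15 mm bore right through, 50 mm high. Origin: centre of its lower end; z along its axis. Either end may go down.
- sleeve_mid (a point): The middle of the sleeve, on its axis, 25 mm from either end.
- pinch_bowl: A small white ceramic bowl, 76 mm across, 45 mm high, a bystander standing on the mat on the side of the jig where the sleeve is not. Origin: centre of its underside.
- wood_tool: A flat wooden modelling tool lying on the mat at the far left, about 185 mm long (from x = -65 to +120 mm), 12 mm wide, 10 mm high, a bystander. Origin: underside of the middle of its handle; x along the tool.
- caddy: An open orange plastic tool caddy, 130 (x) by 170 (y) by 90 mm, with tools standing out of it up to about 130 mm high, a bystander at the far right. Origin: centre of its underside.
Things that resemble listed ones, but are neither listed nor needed, are in the scene too. There is more than one size of the tile; the job needs the smaller.

How it is judged:
On the way, in this order (a step that is already met when the one before it is completed fails the run):
1. the tile lies flat, square and flush in the fence corner (x of tile in the frame of corner between -0.0325 and -0.027 m and y of tile in the frame of corner between 0.052 and 0.0575 m and z of tile in the frame of corner below 0.003 m and angle between tile's own z axis and vertical below 0.05 rad and angle between the x axis of tile and the x axis of jig, either way round below 0.03 rad), for 0.2 s.
2. the sleeve is over the pin and down on the board (horizontal distance between sleeve_mid and pin_foot below 0.004 m and z of sleeve_mid in the frame of pin_foot below 0.028 m and angle between the z axis of sleeve and the z axis of jig, either way round below 0.06 rad), for 0.2 s.
At the end, for the whole second after the job is handed in: The tile lies flat on the board, pattern up, within 2.5 mm of both fences at its middle and within 0.03 rad of square, its long edge along the long fence; the sleeve stands round the pin, upright, its end within 3 mm of the board; both at rest (all of step 1 and all of step 2 and linear speed of each of tile, sleeve below 0.01 m/s); the robot touches nothing.
It fails at once if the small white bowl is moved by more than 30 mm (distance of pinch_bowl from where it was at the start of the episode above 0.03 m).
It fails at once if the wooden tool is moved by more than 30 mm (distance of wood_tool from where it was at the start of the episode above 0.03 m).
It fails at once if the orange caddy is moved by more than 30 mm (distance of caddy from where it was at the start of the episode above 0.03 m).
It also fails if it takes over 61 s, if anything falls off the work surface, if the arm or the gripper's body presses on something with over 40 N, if the wrist force passes 120 N, or if a joint passes its speed limit or range.

### The arm

A 6-joint arm with a two-finger parallel gripper is mounted at the origin on the work surface. World frame = base frame: x ahead of the robot, y to its left, z up, the work surface at z = 0. Lengths are in m, angles in rad, forces in N, time in s.
With the tool pointing down it reaches from about 0.35 to 0.85 m from the base axis. Payload 8.1 kg.
Tool frame: the origin (TCP) lies between the finger pads; the fingertips stand 11 mm ahead of it and the grasp point (between the pads) lies 8 mm behind it (robot.tips_ahead is the distance from the TCP to the fingertips, in m); z points along the fingers, y is the line along which they close (so a half turn about z gives the same grasp; the last joint's range is limited). The gripper opens to 93 mm and grips with 3 to 60 N. Pads are 15 mm wide; open, the fingers measure 128 mm over their backs; the gripper's body (75 mm by 188 mm) begins 65 mm behind the grasp point.
Start: joints at [-1.268, 0.13, 1.488, -0, 1.523, -0.085], TCP at [0.227, -0.555, 0.23] pointing down, gripper open.
Joint ranges: [-2.96, 2.96], [-0.89, 2.26], [0.02, 2.5], [-1.34, 4.48], [0, 2.73], [-2.66, 2.66]. Speed limits (rad/s): [2.39, 2.39, 2.79, 3.14, 3.14, 3.14].

### API

Orientations are given as a rotation vector (axis times angle).
In Python, from plant import robot gives the robot as it stands. The module is installed in compiled form; this text tells all that it offers.
- The arm moves only by the tool move_arm, never from a script. Its argument "deltas" is one flat list of numbers, 7 for each row, row after row: the shift along the tool's x, y, z in m, then the turn, a rotation vector about the tool's x, y, z in rad, then the opening, from 0 (shut) to 1 (fully open). A call has 1 to 12 rows; each row is the pose to reach, as a shift and turn from the pose commanded when the call began, along the tool's axes at that moment; what a row does not reach only later rows make up. A row lasts 1/8 s, in which the tool goes at most 62.5 mm and 10.7 degrees, less where a joint would pass 70% of its speed; a pose out of reach is approached as far as the arm can. A call with a gripper value outside its range is refused whole. The fingers move at their own pace and stop on an object; "squeeze" is the grip in N (left out, the last holds). Time passes only in rows, so rows that repeat a pose let the fingers close. It gives the time, the measured TCP pose, the force, the opening and the grip force at its end, in the units of the state.
- robot.read_state(): the state, without advancing time (a new reading comes with each control period).
- robot.read_camera(name): name is "side" or "top" or "wrist"; returns (picture, depth): 420x560x3 uint8, red, green, blue; 420x560 float32, m along the optical axis (not along the pixel's ray), 0 where there is no reading.
- robot.camera_model(name): a dict with "K" (3x3 intrinsics, pixels), "R" (3x3) and "t" (3): a world point X has camera coordinates R X + t; the wrist camera has in their place "tool_from_camera" (4x4, takes a point from camera to tool coordinates, whose origin is the TCP and whose axes are the flange's). Camera axes: x right, y down, z forward; pixel columns grow to the right and rows downward; lengths in m; the calibration is good to about 2 mm. A picture is of the moment at which its call begins: read the wrist's pose just before it. camera_model takes no time and is no camera call.
- robot.close_job(): hands the job in; it is judged then, once.
Trained networks look in the newest picture that a camera, given by its name, has taken for a name from the list of things; names that differ only in an ending like _2 or _b are one class to them, and where a whole thing is asked for, a point or a joint stands for the part that bears it (a point fixed in the world has none). Each returns a list of dicts, best first, with "confidence" (0 to 1); they miss things now and then, are a little off and sometimes report something else, mostly with a low value. They report only what shows in the picture. A call takes as long as a camera call. They do not tell look-alikes from the thing itself.
- robot.recognise(camera, label): "uv" ([column, row] in pixels, amid what is visible of it).
The state is a dict: "t": time; "q": joint angles; "dq": joint speeds; "joint_torque": joint torques, N m; "tool_pos": TCP position; "orientation": TCP orientation; "force": force on the tool from outside, world axes, zero at the start; "wrist_torque": the same for the moment, N m; "opening": finger opening in m; "gripper_force": force on a finger pad.
Only numpy, scipy, OpenCV 4.12 (cv2) and the standard library are available. Lean on these libraries where they do the work, as an engineer would, in place of code of your own. Each camera call takes 0.05 s, during which the arm holds its last target. There are 200 camera calls.

## Working session

There is one attempt and no reset: what is moved stays moved. The work goes in short steps, Python scripts to look and compute and a tool call to move; the robot and the scene stay as the last step left them, time stands still between calls to the robot, and variables do not carry over. Pictures are saved under pics/ and viewed, at most 10 in all, crops included, and the job is handed in when it is done.

Besides the shell and the picture viewer there is one more tool, called after ">>>" by a JSON object that holds its "fn" and its "kwargs". move_arm: Moves the arm, as the interface text tells. Its arguments: {"type":"object","properties":{"deltas":{"type":"array","items":{"type":"number"}},"squeeze":{"type":"number"}},"required":["deltas"]}

```bash
mkdir -p pics
cat > h.py <<'E'
from plant import robot
import numpy as np, cv2
from scipy.spatial.transform import Rotation as Ro
def cam(name):
    s=robot.read_state(); p,d=robot.read_camera(name); m=robot.camera_model(name)
    K=np.array(m["K"])
    if name=="wrist":
        T=np.eye(4);T[:3,:3]=Ro.from_rotvec(s["orientation"]).as_matrix();T[:3,3]=s["tool_pos"]
        W=T@np.array(m["tool_from_camera"])
    else:
        R=np.array(m["R"]);t=np.array(m["t"]).ravel();W=np.eye(4);W[:3,:3]=R.T;W[:3,3]=-R.T@t
    v,u=np.mgrid[:420,:560]
    P=np.stack([(u-K[0,2])/K[0,0]*d,(v-K[1,2])/K[1,1]*d,d],-1)@W[:3,:3].T+W[:3,3]
    P[d==0]=np.nan
    return p,P,K,W
def save(n,p): cv2.imwrite("pics/"+n+".png",p[:,:,::-1])
E
python3 - <<'E'
from h import *
s=robot.read_state();print(s)
p,P,K,W=cam("top");save("top",p);np.savez("top.npz",p=p,P=P,K=K,W=W)
for l in ["jig","tile","sleeve","pinch_bowl","wood_tool","caddy","pin_foot"]:
    try:
        for r in robot.recognise("top",l)[:4]:
            u,v=map(int,r["uv"]);print(l,(u,v),round(r["confidence"],2),P[v,u].round(3))
    except Exception as e: print(l,e)
p,P,K,W=cam("side");save("side",p)
for l in ["tile","sleeve"]:
    for r in robot.recognise("side",l)[:4]:
        u,v=map(int,r["uv"]);print(l,(u,v),round(r["confidence"],2),P[v,u].round(3))
print(robot.camera_model("wrist"))
E
```

```text
{'t': 0.0, 'q': array([-1.26838915e+00,  1.31159410e-01,  1.48928012e+00,  7.33220450e-06,
        1.52300747e+00, -8.53854801e-02]), 'dq': array([ 5.34740780e-04, -1.44204523e-03, -1.06624742e-03, -7.96471267e-05,
        9.32067079e-05,  3.16592705e-04]), 'joint_torque': array([-3.54731119e-04, -5.59834456e+01, -4.91773760e+01,  7.67861959e-02,
        3.48541257e-02, -1.39180506e-04]), 'tool_pos': array([ 0.22675288, -0.55490306,  0.22858803]), 'orientation': array([-3.08091254e+00, -6.04977675e-01,  3.03835319e-04]), 'force': array([ 0.32439743, -0.23745254, -0.39449475]), 'wrist_torque': array([-0.019347  , -0.02476761, -0.05457521]), 'gripper_force': 0.0, 'opening': 0.09284117310558436}
jig (288, 208) 0.73 [0.619 0.052 0.011]
tile (279, 227) 0.9 [0.563 0.077 0.028]
tile (91, 208) 0.76 [0.62  0.602 0.014]
sleeve (428, 253) 0.47 [ 0.488 -0.315  0.053]
pinch_bowl (188, 266) 0.6 [0.458 0.325 0.013]
wood_tool (185, 195) 0.71 [0.657 0.341 0.013]
caddy (460, 173) 0.96 [ 0.7   -0.409  0.076]
pin_foot (289, 210) 0.92 [0.612 0.049 0.016]
tile (288, 209) 0.67 [0.565 0.069 0.027]
tile (230, 363) 0.64 [0.608 0.605 0.017]
sleeve (329, 140) 0.52 [ 0.48  -0.318  0.036]
{'K': array([[310.4791714 ,   0.        , 278.29184235],
       [  0.        , 310.4791714 , 208.88017142],
       [  0.        ,   0.        ,   1.        ]]), 'tool_from_camera': array([[-4.89964322e-04, -9.53732843e-01, -3.00654992e-01,
         8.52408029e-02],
       [ 9.99999434e-01, -7.51352855e-04,  7.53773781e-04,
         7.32284755e-04],
       [-9.44796797e-04, -3.00654452e-01,  9.53732671e-01,
        -1.56464665e-01],
       [ 0.00000000e+00,  0.00000000e+00,  0.00000000e+00,
         1.00000000e+00]])}
```

View pics/top.png

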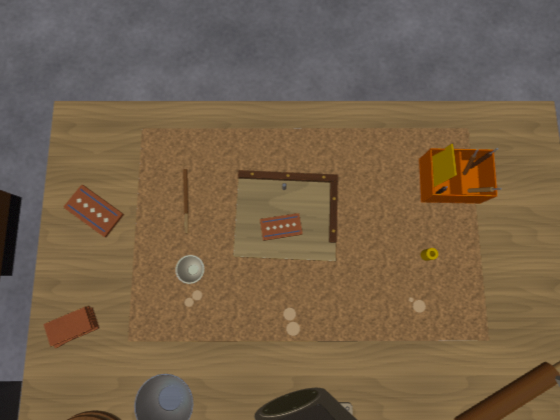

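View pics/side.png

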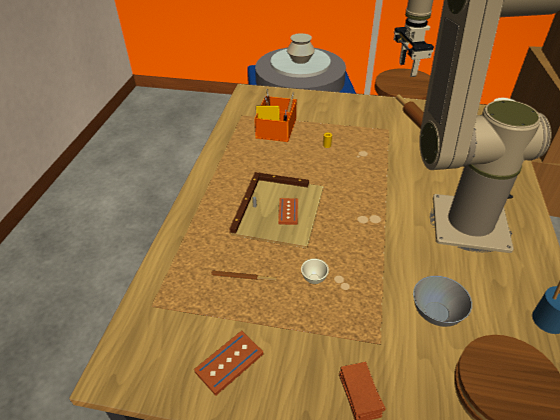

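Look-alikes: the patterned tile at (93,210) is larger and off the jig, and the plain bricks at (70,326) are not it either. The tile on the board at (281,227) is the one I want. The sleeve is at (431,254); the yellow block in the caddy at (443,165) is not. The pin is at (284,186), the bowl at (190,269) and the wooden tool at (185,190).

Run:
```python
from h import *
z=np.load("top.npz");p,P=z["p"],z["P"]
hs=cv2.cvtColor(p,cv2.COLOR_RGB2HSV)
def rect(mask,name):
    n,l,st,c=cv2.connectedComponentsWithStats(mask.astype(np.uint8))
    i=1+np.argmax(st[1:,4]);q=P[l==i];r=cv2.minAreaRect(q[:,:2].astype(np.float32)*1000);print(name,st[i,4],r,np.nanmedian(q[:,2]))
sub=np.zeros(p.shape[:2],bool)
a=sub.copy();a[205:248,250:312]=1;rect(a&(hs[...,1]>125)&(hs[...,0]<12),"tile")
a=sub.copy();a[165:250,230:345]=1;rect(a&(P[...,2]>.029)&(hs[...,2]<110),"fence")
a=sub.copy();a[240:265,420:445]=1;rect(a&(P[...,2]>.02),"sleeve")
c=p[160:275,220:350];d=p[235:270,405:450]
cv2.imwrite("pics/crop.png",np.vstack([cv2.resize(c,(520,460),interpolation=2),cv2.resize(d,(520,130))[:, :]])[:,:,::-1])
```

```text
tile 588 ((565.14794921875, 72.55709075927734), (58.20087814331055, 105.93879699707031), 8.813389778137207) 0.02694217236344265
fence 1074 ((623.5193481445312, 55.52672576904297), (279.6668701171875, 189.9164276123047), 87.2244873046875) 0.032881477894011524
sleeve 161 ((487.1060791015625, -326.3310546875), (30.316181182861328, 30.761995315551758), 64.34516143798828) 0.05001331296192335
```

View pics/crop.png

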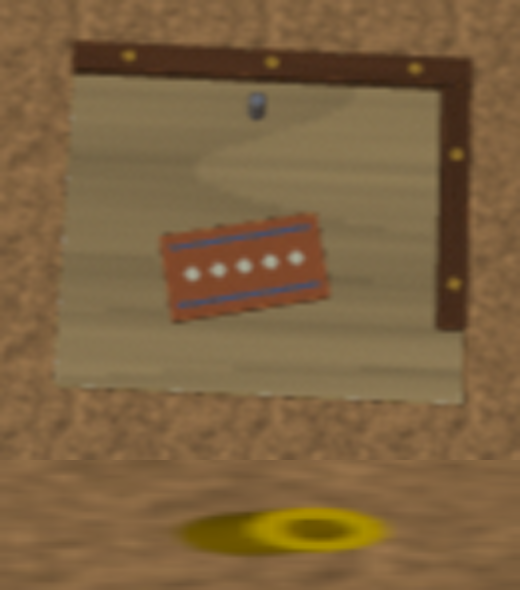

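>>> {"fn": "move_arm", "kwargs": {"deltas": [0.55,-0.453,0.02,0,0,-1.337,1,0.55,-0.453,0.02,0,0,-1.337,1,0.55,-0.453,0.02,0,0,-1.337,1,0.55,-0.453,0.02,0,0,-1.337,1,0.55,-0.453,0.02,0,0,-1.337,1,0.55,-0.453,0.02,0,0,-1.337,1,0.55,-0.453,0.02,0,0,-1.337,1,0.55,-0.453,0.02,0,0,-1.337,1,0.55,-0.453,0.02,0,0,-1.337,1,0.55,-0.453,0.02,0,0,-1.337,1,0.55,-0.453,0.02,0,0,-1.337,1,0.55,-0.453,0.02,0,0,-1.337,1]}}

```text
t: 2.05
tool_pos: [0.5656, 0.0752, 0.2094]
orientation: [-2.04, -2.389, -0.001]
force: [-0.3, 0.1, 0.4]
opening: 0.0932
gripper_force: 0.0
```

>>> {"fn": "move_arm", "kwargs": {"deltas": [0,0,0,0,0,0,1,0,0,0,0,0,0,1]}}

```text
t: 2.3
tool_pos: [0.5645, 0.0713, 0.2096]
orientation: [2.044, 2.386, -0.001]
force: [0.3, 0.4, -1.2]
opening: 0.0931
gripper_force: 0.0
```

```bash
cat > m.py <<'E'
from h import *
def meas(tag):
    p,P,K,W=cam("wrist");save(tag,p);np.savez(tag+".npz",p=p,P=P,K=K,W=W)
    hs=cv2.cvtColor(p,cv2.COLOR_RGB2HSV)
    def rect(mask,name):
        n,l,st,c=cv2.connectedComponentsWithStats(mask.astype(np.uint8))
        i=1+np.argmax(st[1:,4]);q=P[l==i];r=cv2.minAreaRect(q[:,:2].astype(np.float32)*1000);print(name,st[i,4],np.round(r[0],1),np.round(r[1],1),round(r[2],2),np.nanmedian(q[:,2]).round(4));return q
    z=P[...,2];inj=(abs(P[...,0]-.6)<.16)&(abs(P[...,1]-.055)<.17)
    t=rect(cv2.morphologyEx((inj&(z>.022)&(z<.031)&(hs[...,1]>105)&(hs[...,2]>85)).astype(np.uint8),cv2.MORPH_CLOSE,np.ones((9,9))),"tile")
    f=rect(inj&(z>.0305)&(z<.038)&(hs[...,2]<100),"fence")
    pin=inj&(z>.045)&(z<.06);q=P[pin];print("pin top",len(q),np.nanmean(q,0).round(4))
    return p,P,K,W
E
python3 - <<'E'
from m import *
meas("w1")
E
```

```text
tile 5205 [565.7  72.4] [ 59.7 109.8] 8.87 0.0294
fence 3094 [710.1 100.6] [183.4  21. ] 87.2 0.0354
pin top 117 [0.6749 0.0644 0.0529]
```

View pics/w1.png

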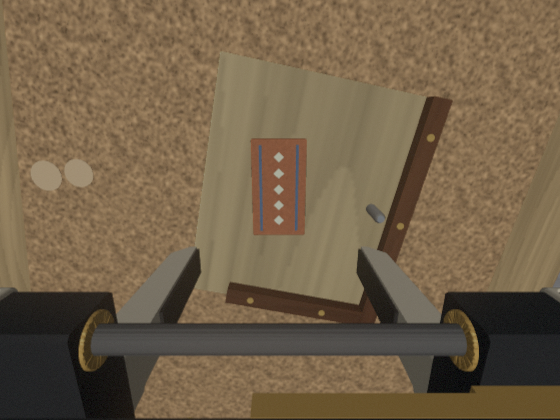

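>>> {"fn": "move_arm", "kwargs": {"deltas": [0.001,0.001,0.06,0,0,0,1,0.001,0.001,0.12,0,0,0,1,0.001,0.001,0.16,0,0,0,1,0.001,0.001,0.179,0,0,0,1,0.001,0.001,0.179,0,0,0,0.5,0.001,0.001,0.179,0,0,0,0.5,0.001,0.001,0.179,0,0,0,0.5,0.001,0.001,0.179,0,0,0,0.5,0.001,0.001,0.179,0,0,0,0.5], "squeeze": 20}}

```text
t: 3.48
tool_pos: [0.5661, 0.073, 0.0317]
orientation: [2.043, 2.385, 0.001]
force: [-1.0, 0.0, 5.7]
opening: 0.0599
gripper_force: 20.0
```

>>> {"fn": "move_arm", "kwargs": {"deltas": [0,0,-0.01,0,0,0,0.5,-0.02,0.012,-0.012,0,0,0.05,0.5,-0.043,0.026,-0.012,0,0,0.1,0.5,-0.065,0.039,-0.012,0,0,0.15,0.5,-0.0856,0.0515,-0.012,0,0,0.203,0.5,-0.0856,0.0515,-0.012,0,0,0.203,0.5,-0.0856,0.0515,-0.006,0,0,0.203,0.5,-0.0856,0.0515,-0.0005,0,0,0.203,0.5,-0.0856,0.0515,-0.0005,0,0,0.203,0.5,-0.0856,0.0515,-0.0005,0,0,0.203,0.5]}}

```text
t: 4.72
tool_pos: [0.6292, -0.003, 0.0309]
orientation: [-2.274, -2.167, 0.0]
force: [-0.4, 0.1, -0.2]
opening: 0.0597
gripper_force: 20.0
```

>>> {"fn": "move_arm", "kwargs": {"deltas": [-0.002,0,0,0,0,0,0.5,-0.003,0,0,0,0,0,0.5,-0.004,0,0,0,0,0,0.5,-0.004,0,0,0,0,0,0.5]}}

```text
t: 5.22
tool_pos: [0.6293, -0.0079, 0.031]
orientation: [-2.275, -2.166, 0.0]
force: [0.6, -0.1, -1.4]
opening: 0.06
gripper_force: 20.0
```

>>> {"fn": "move_arm", "kwargs": {"deltas": [-0.001,0,0,0,0,0,0.5,-0.001,0,0,0,0,0,0.5]}}

```text
t: 5.48
tool_pos: [0.6293, -0.0083, 0.031]
orientation: [-2.275, -2.166, -0.0]
force: [1.2, 2.8, -2.0]
opening: 0.0595
gripper_force: 20.0
```

>>> {"fn": "move_arm", "kwargs": {"deltas": [-0.001,0,0,0,0,0,0.5,-0.001,0,0,0,0,0,0.5]}}

```text
t: 5.72
tool_pos: [0.6292, -0.0084, 0.0311]
orientation: [-2.274, -2.166, -0.002]
force: [-0.6, 6.7, -1.9]
opening: 0.0596
gripper_force: 20.0
```

>>> {"fn": "move_arm", "kwargs": {"deltas": [0.001,0,0.001,0,0,0,0.5,0.001,0,0.001,0,0,0,0.74,0.001,0,0.001,0,0,0,0.74,0.001,0,0.001,0,0,0,0.74,0.001,0,-0.04,0,0,0,0.74,0.001,0,-0.1,0,0,0,0.74,0.001,-0.05,-0.15,0,0,0,0.74,0.001,-0.05,-0.15,0,0,0,0.74]}}

```text
t: 6.72
tool_pos: [0.5804, -0.0064, 0.186]
orientation: [2.271, 2.163, 0.007]
force: [0.4, -0.5, 0.3]
opening: 0.0687
gripper_force: 0.0
```

Run:
```python
from m import *
meas("w2");print(robot.read_state()["tool_pos"],robot.read_state()["q"])
```

```text
tile 5932 [630.9  -9.2] [110.3  58.5] 86.4 0.0294
fence 7763 [622.8  41.6] [250.7 189.7] 87.18 0.0353
pin top 161 [0.6752 0.0632 0.0534]
[ 0.57994472 -0.00634166  0.18444518] [-9.92739315e-02  9.66102805e-02  1.60744463e+00 -8.69548736e-05
  1.43261164e+00 -5.01990499e-02]
```

View pics/w2.png

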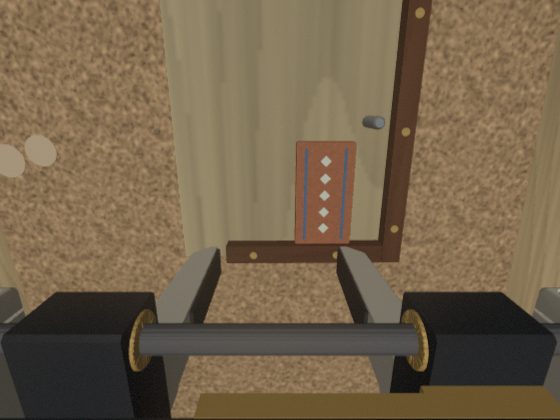

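>>> {"fn": "move_arm", "kwargs": {"deltas": [0,-0.005,0,0,0,0.175,0.5,0,-0.005,0,0,0,0.35,0.5,0,-0.005,0,0,0,0.525,0.5,0,-0.005,0,0,0,0.7,0.5,0,-0.005,0,0,0,0.875,0.5,0,-0.005,0,0,0,1.05,0.5,0,-0.005,0.03,0,0,1.225,0.5,0,-0.005,0.06,0,0,1.4,0.5,0,-0.005,0.1,0,0,1.571,0.5,0,-0.005,0.14,0,0,1.571,0.5,0,-0.005,0.152,0,0,1.571,0.5,0,-0.005,0.152,0,0,1.571,0.5]}}

```text
t: 8.28
tool_pos: [0.5735, -0.0059, 0.0282]
orientation: [-3.141, 0.077, 0.005]
force: [0.1, -0.3, 0.0]
opening: 0.0466
gripper_force: 0.0
```

>>> {"fn": "move_arm", "kwargs": {"deltas": [0,0,0,0,0,0,0.5]}}

```text
t: 8.4
tool_pos: [0.5744, -0.006, 0.0286]
orientation: [-3.141, 0.077, 0.001]
force: [-0.5, -0.9, 0.1]
opening: 0.0465
gripper_force: 0.0
```

>>> {"fn": "move_arm", "kwargs": {"deltas": [0.006,0,-0.003,0,0,0,0.5,0.012,0,-0.003,0,0,0,0.5,0.017,0,-0.003,0,0,0,0.5,0.021,0,-0.003,0,0,0,0.5,0.025,0,-0.003,0,0,0,0.5,0.029,0,-0.003,0,0,0,0.5,0.033,0,-0.003,0,0,0,0.5,0.037,0,-0.003,0,0,0,0.5,0.041,0,-0.003,0,0,0,0.5,0.045,0,-0.003,0,0,0,0.5,0.048,0,-0.003,0,0,0,0.5,0.048,0,-0.003,0,0,0,0.5]}}

```text
t: 9.9
tool_pos: [0.6228, -0.0083, 0.0323]
orientation: [3.141, -0.077, 0.001]
force: [-0.4, 0.2, -0.0]
opening: 0.0462
gripper_force: 0.0
```

>>> {"fn": "move_arm", "kwargs": {"deltas": [0.002,0,0,0,0,0,0.5,0.003,0,0,0,0,0,0.5,0.003,0,0,0,0,0,0.5]}}

```text
t: 10.28
tool_pos: [0.6247, -0.0085, 0.0321]
orientation: [3.141, -0.077, -0.003]
force: [-3.9, -0.2, 2.9]
opening: 0.0465
gripper_force: 2.5
```

>>> {"fn": "move_arm", "kwargs": {"deltas": [0.001,0,0,0,0,0,0.5,0.002,0,0,0,0,0,0.5,0.002,0,0,0,0,0,0.5]}}

```text
t: 10.65
tool_pos: [0.6249, -0.0085, 0.032]
orientation: [3.141, -0.077, -0.009]
force: [-14.5, -0.1, 12.1]
opening: 0.0467
gripper_force: 7.3
```

>>> {"fn": "move_arm", "kwargs": {"deltas": [-0.006,0,0,0,0,0,0.5,-0.015,0,-0.01,0,0,0,0.5,-0.015,0,-0.06,0,0,0,0.5,-0.015,0,-0.12,0,0,0,0.6,-0.015,0,-0.15,0,0,0,0.6,-0.015,0,-0.15,0,0,0,0.6,-0.015,0,-0.15,0,0,0,0.6]}}

```text
t: 11.52
tool_pos: [0.6117, -0.0077, 0.1812]
orientation: [-3.141, 0.077, 0.001]
force: [-0.5, -0.4, -1.0]
opening: 0.0557
gripper_force: 0.0
```

Run:
```python
from m import *
meas("w3");s=robot.read_state();print(s["tool_pos"],s["q"],s["orientation"])
```

```text
tile 6939 [631.9 -62.3] [0. 0.] 0.0 0.0293
fence 9044 [638.4  55.7] [280.8 159. ] 87.13 0.0352
pin top 154 [0.6773 0.0613 0.0535]
[ 0.61127897 -0.00772699  0.18032912] [-9.64896116e-02  1.89763244e-01  1.51282659e+00 -1.26266487e-06
  1.44158920e+00  1.52352324e+00] [-3.14045443  0.07729647  0.00405209]
```

View pics/w3.png

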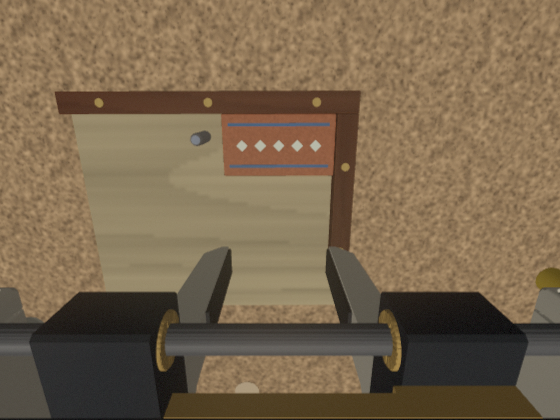

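The tile at (279,145) is flush along the long fence. I'll check for a gap at its right end, near (334,145).

Run:
```python
from h import *
z=np.load("w3.npz");p,P=z["p"],z["P"]
cv2.imwrite("pics/w3c.png",cv2.resize(p[85:200,185:370],(740,460),interpolation=cv2.INTER_CUBIC)[:,:,::-1])
a=np.deg2rad(2.85);n=np.array([np.cos(a),-np.sin(a)]);t=np.array([np.sin(a),np.cos(a)])
N=P[...,:2]@n*1000;T=P[...,:2]@t*1000
for r in (130,145,165): print(r,[(c,*p[r,c],round(T[r,c],1),round(P[r,c,2]*1000,1)) for c in range(326,345,1)])
for r in (130,145,165): print(r,[(c,p[r,c,0],round(T[r,c],1)) for c in range(219,229)])
pn=(P[...,2]>.045)&(P[...,2]<.06)&(abs(P[...,0]-.675)<.03);print("pin",np.c_[N[pn],T[pn]].mean(0),np.c_[N[pn],T[pn]].min(0),np.c_[N[pn],T[pn]].max(0),P[pn][:,2].max())
```

```text
130 [(326, np.uint8(142), np.uint8(92), np.uint8(65), np.float64(-23.9), np.float64(28.5)), (327, np.uint8(141), np.uint8(90), np.uint8(64), np.float64(-24.9), np.float64(27.8)), (328, np.uint8(138), np.uint8(89), np.uint8(63), np.float64(-25.7), np.float64(29.4)), (329, np.uint8(139), np.uint8(90), np.uint8(64), np.float64(-26.5), np.float64(30.1)), (330, np.uint8(140), np.uint8(91), np.uint8(66), np.float64(-27.8), np.float64(27.9)), (331, np.uint8(143), np.uint8(93), np.uint8(66), np.float64(-28.7), np.float64(28.5)), (332, np.uint8(141), np.uint8(92), np.uint8(66), np.float64(-29.5), np.float64(29.4)), (333, np.uint8(140), np.uint8(91), np.uint8(65), np.float64(-30.4), np.float64(29.8)), (334, np.uint8(136), np.uint8(89), np.uint8(64), np.float64(-31.6), np.float64(28.3)), (335, np.uint8(99), np.uint8(63), np.uint8(42), np.float64(-32.4), np.float64(29.5)), (336, np.uint8(73), np.uint8(50), np.uint8(34), np.float64(-32.7), np.float64(33.4)), (337, np.uint8(86), np.uint8(58), np.uint8(39), np.float64(-33.5), np.float64(34.2)), (338, np.uint8(84), np.uint8(55), np.uint8(38), np.flo
[... 4469 characters left out ...]
t8(143), np.float64(75.4)), (225, np.uint8(143), np.float64(74.2)), (226, np.uint8(141), np.float64(73.4)), (227, np.uint8(142), np.float64(72.7)), (228, np.uint8(141), np.float64(71.4))]
165 [(219, np.uint8(154), np.float64(83.7)), (220, np.uint8(153), np.float64(82.7)), (221, np.uint8(154), np.float64(81.5)), (222, np.uint8(155), np.float64(80.6)), (223, np.uint8(153), np.float64(79.6)), (224, np.uint8(149), np.float64(76.5)), (225, np.uint8(140), np.float64(75.5)), (226, np.uint8(140), np.float64(74.2)), (227, np.uint8(142), np.float64(73.4)), (228, np.uint8(140), np.float64(72.2))]
pin [673.38155088  94.93652715] [667.36685003  90.11320669] [678.93137969 101.9522642 ] 0.05682138927313812
```

View pics/w3c.png

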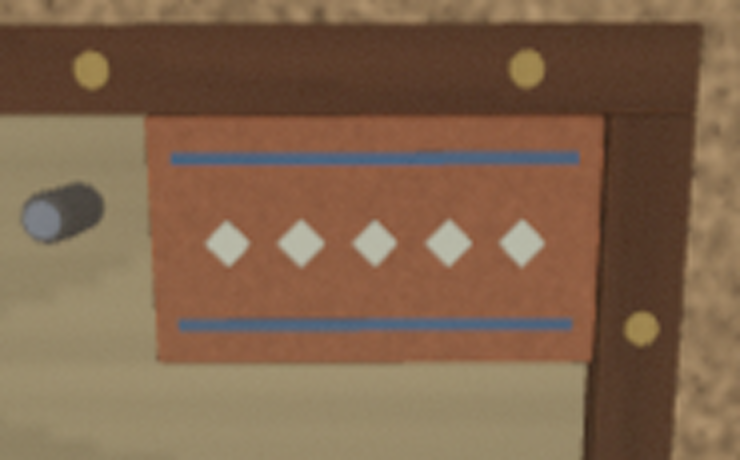

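Gap at the right end is under 1 mm, so the tile is home. Next, the sleeve. I'll view it from the same relative pose as the pin in this picture, so any camera bias cancels.

>>> {"fn": "move_arm", "kwargs": {"deltas": [-0.02,0.05,0,0,0,0,0.6,-0.045,0.105,0,0,0,0,0.6,-0.07,0.16,0,0,0,0,0.6,-0.095,0.22,0,0,0,0,0.6,-0.12,0.28,0,0,0,0,0.6,-0.145,0.34,0,0,0,0,0.6,-0.17,0.397,0,0,0,0,0.6,-0.17,0.397,0,0,0,0,0.6,-0.17,0.397,0,0,0,0,0.6,-0.17,0.397,0,0,0,0,0.6,-0.17,0.397,0,0,0,0,0.6,-0.17,0.397,0,0,0,0,0.6]}}

```text
t: 13.08
tool_pos: [0.4237, -0.3951, 0.1822]
orientation: [3.141, -0.075, 0.0]
force: [0.2, 0.5, 0.0]
opening: 0.0557
gripper_force: 0.0
```

Run:
```python
from h import *
s=robot.read_state();print(s["tool_pos"],s["orientation"],s["q"])
p,P,K,W=cam("wrist");save("w4",p)
hs=cv2.cvtColor(p,cv2.COLOR_RGB2HSV)
m=(hs[...,1]>150)&(hs[...,0]>20)&(hs[...,0]<35)&(P[...,2]>.045)&(P[...,2]<.062)&(abs(P[...,0]-.487)<.05)&(abs(P[...,1]+.326)<.05)
q=P[m];c=[round(x*1000,1) for x in cv2.minEnclosingCircle(q[q[:,2]>.05][:,:2].astype(np.float32))[0]];print("sleeve",m.sum(),c,cv2.minEnclosingCircle(q[q[:,2]>.05][:,:2].astype(np.float32))[1],np.median(q[:,2]))
v,u=np.nonzero(m);print(u.min(),u.max(),v.min(),v.max())
# pin top disc in w3
z=np.load("w3.npz");p3,P3=z["p"],z["P"]
m3=np.zeros(m.shape,bool);m3[125:155,185:215]=1
m3&=(P3[...,2]>.0505)&(P3[...,2]<.06);g=p3.max(2);m3b=m3&(g>95)
for k in(m3,m3b):
  q=P3[k];v,u=np.nonzero(k);print(len(q),np.mean(q,0)*1000,cv2.minEnclosingCircle(q[:,:2].astype(np.float32)),u.mean(),v.mean())
cv2.imwrite("pics/cmp.png",np.hstack([cv2.resize(x[100:180,155:245],(395,351),interpolation=2) for x in(p3,p)])[:,:,::-1])
```

```text
[ 0.42373361 -0.39512447  0.18222599] [ 3.14064861e+00 -7.47932324e-02  2.31519322e-04] [-8.39006084e-01  1.01116966e-01  1.60673491e+00  7.12137746e-05
  1.43360072e+00  7.79400670e-01]
sleeve 845 [488.7, -328.7] 0.01591424271464348 0.05495246586030522
183 219 121 156
137 [677.11695848  61.73898527  54.10318553] ((0.6770923733711243, 0.06250873953104019), 0.005970996338874102) 196.5182481751825 138.7007299270073
88 [676.79456103  63.14846105  54.67215301] ((0.6762170791625977, 0.06305691599845886), 0.005885931197553873) 194.8409090909091 139.20454545454547
```

View pics/cmp.png

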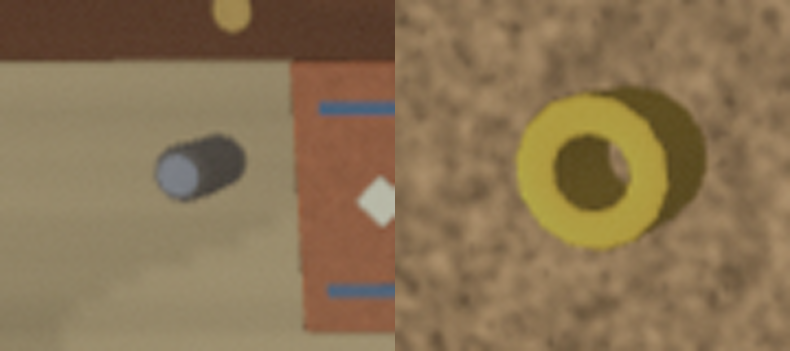

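The left half shows the pin top at about (195,140). The right half shows the sleeve at about (200,139). The two measurements agree to about 1 mm. Grasping the sleeve now.

>>> {"fn": "move_arm", "kwargs": {"deltas": [0.03,-0.035,0.0,0,0,0,0.6,0.0618,-0.0694,0.02,0,0,0,0.6,0.0618,-0.0694,0.06,0,0,0,0.6,0.0618,-0.0694,0.09,0,0,0,0.6,0.0618,-0.0694,0.12,0,0,0,0.6,0.0618,-0.0694,0.14,0,0,0,0.6,0.0618,-0.0694,0.14,0,0,0,0.6,0.0618,-0.0694,0.14,0,0,0,0.25,0.0618,-0.0694,0.14,0,0,0,0.25,0.0618,-0.0694,0.14,0,0,0,0.25,0.0618,-0.0694,0.14,0,0,0,0.25,0.0618,-0.0694,0.14,0,0,0,0.25], "squeeze": 15}}

```text
t: 14.62
tool_pos: [0.4889, -0.3302, 0.0433]
orientation: [3.14, -0.077, 0.002]
force: [-0.3, -0.4, 6.3]
opening: 0.0304
gripper_force: 15.0
```

Run:
```python
from h import *
s=robot.read_state();print(s["tool_pos"],s["orientation"],s["opening"],s["gripper_force"],s["force"])
```

```text
[ 0.48887272 -0.33024181  0.04330547] [ 3.13953891e+00 -7.72530358e-02  2.25670002e-03] 0.030414242806793952 14.969347345177084 [-0.29846673 -0.35850455  6.27182983]
```

>>> {"fn": "move_arm", "kwargs": {"deltas": [0,0,-0.04,0,0,0,0.25,0,0,-0.1,0,0,0,0.25,0.013,-0.05,-0.1,0,0,0,0.25,0.026,-0.1,-0.1,0,0,0,0.25,0.04,-0.15,-0.1,0,0,0,0.25,0.053,-0.2,-0.1,0,0,0,0.25,0.067,-0.25,-0.1,0,0,0,0.25,0.08,-0.3,-0.1,0,0,0,0.25,0.094,-0.35,-0.1,0,0,0,0.25,0.108,-0.402,-0.1,0,0,0,0.25,0.108,-0.402,-0.1,0,0,0,0.25,0.108,-0.402,-0.1,0,0,0,0.25]}}

```text
t: 16.12
tool_pos: [0.6155, 0.0664, 0.1417]
orientation: [3.14, -0.076, -0.001]
force: [0.4, -0.1, -0.3]
opening: 0.0307
gripper_force: 15.0
```

Run:
```python
from h import *
p,P,K,W=cam("wrist");s=robot.read_state();save("w5",p);np.savez("w5.npz",p=p,P=P,K=K,W=W)
print(s["tool_pos"],s["orientation"],s["opening"],s["force"])
Rt=Ro.from_rotvec(s["orientation"]).as_matrix();L=(P-s["tool_pos"])@Rt
hs=cv2.cvtColor(p,cv2.COLOR_RGB2HSV)
y=(hs[...,1]>150)&(hs[...,0]>20)&(hs[...,0]<35)&(np.linalg.norm(L[...,:2],axis=-1)<.03)&(abs(L[...,2])<.06)
q=L[y];print("sleeve tool-frame",y.sum(),q.min(0),q.max(0))
tp=q[q[:,2]<q[:,2].min()+.006];print("top",len(tp),cv2.minEnclosingCircle(tp[:,:2].astype(np.float32)))
k=(P[...,2]>.0505)&(P[...,2]<.06)&(abs(P[...,0]-.676)<.02)&(abs(P[...,1]-.063)<.02);q=P[k];print("pin",len(q),q.mean(0),cv2.minEnclosingCircle(q[:,:2].astype(np.float32)))
```

```text
[0.61549237 0.06570536 0.14182637] [ 3.14013621e+00 -7.78527662e-02 -1.10946111e-03] 0.030708530639094015 [ 0.38817485  0.38554459 -0.94991279]
sleeve tool-frame 3728 [-0.01601409 -0.01561093 -0.01390257] [0.01571331 0.01518698 0.03391842]
top 2031 ((-0.0005415054038167, -0.00022323484881781042), 0.016263103112578392)
pin 177 [0.67706944 0.06257028 0.05411416] ((0.6755766868591309, 0.06241735443472862), 0.005768900737166405)
```

View pics/w5.png

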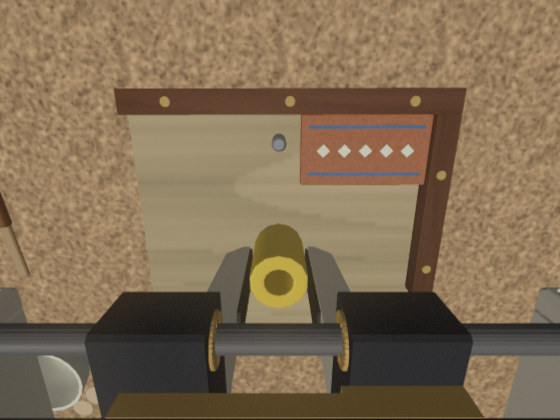

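The held sleeve at (279,275) is centred in the grip, and the pin at (279,143) is straight ahead. The tile is still flush.

>>> {"fn": "move_arm", "kwargs": {"deltas": [0.02,0,0,0,0,0,0.25,0.045,0,0,0,0,0,0.25,0.0613,0,0,0,0,0,0.25,0.0613,0,0,0,0,0,0.25,0.0613,0,0.02,0,0,0,0.25,0.0613,0,0.036,0,0,0,0.25,0.0613,0,0.036,0,0,0,0.25,0.0613,0,0.036,0,0,0,0.25]}}

```text
t: 17.18
tool_pos: [0.6768, 0.0636, 0.106]
orientation: [3.141, -0.077, -0.001]
force: [0.5, -0.2, 0.8]
opening: 0.0307
gripper_force: 15.0
```

>>> {"fn": "move_arm", "kwargs": {"deltas": [0,0,0,0,0,0,0.25,0,0,0,0,0,0,0.25]}}

```text
t: 17.42
tool_pos: [0.6775, 0.0636, 0.1069]
orientation: [-3.141, 0.077, -0.002]
force: [-1.2, -0.1, -0.9]
opening: 0.0305
gripper_force: 15.0
```

>>> {"fn": "move_arm", "kwargs": {"deltas": [-0.0005,0.001,0,0,0,0,0.25,-0.0005,0.001,0.006,0,0,0,0.25,-0.0005,0.001,0.01,0,0,0,0.25,-0.0005,0.001,0.014,0,0,0,0.25,-0.0005,0.001,0.017,0,0,0,0.25,-0.0005,0.001,0.02,0,0,0,0.25,-0.0005,0.001,0.02,0,0,0,0.25]}}

```text
t: 18.3
tool_pos: [0.6763, 0.0625, 0.0858]
orientation: [3.141, -0.077, -0.001]
force: [-0.1, 0.6, -0.9]
opening: 0.0306
gripper_force: 15.0
```

>>> {"fn": "move_arm", "kwargs": {"deltas": [0,0,0.006,0,0,0,0.25,0,0,0.012,0,0,0,0.25,0,0,0.018,0,0,0,0.25,0,0,0.023,0,0,0,0.25,0,0,0.027,0,0,0,0.25,0,0,0.027,0,0,0,0.25]}}

```text
t: 19.05
tool_pos: [0.6762, 0.0625, 0.0586]
orientation: [3.141, -0.077, -0.001]
force: [0.1, -0.2, -0.6]
opening: 0.031
gripper_force: 15.0
```

>>> {"fn": "move_arm", "kwargs": {"deltas": [0,0,0.001,0,0,0,0.25,0,0,0.002,0,0,0,0.25,0,0,0.002,0,0,0,0.25]}}

```text
t: 19.42
tool_pos: [0.6766, 0.0625, 0.0572]
orientation: [3.141, -0.077, 0.0]
force: [0.4, 0.2, 0.1]
opening: 0.0311
gripper_force: 15.0
```

>>> {"fn": "move_arm", "kwargs": {"deltas": [0,0,0.001,0,0,0,0.25,0,0,0.002,0,0,0,0.25,0,0,0.002,0,0,0,0.25]}}

```text
t: 19.8
tool_pos: [0.6767, 0.0625, 0.0554]
orientation: [3.141, -0.077, 0.001]
force: [-0.4, 1.2, 2.1]
opening: 0.0309
gripper_force: 15.0
```

>>> {"fn": "move_arm", "kwargs": {"deltas": [0,0,0.001,0,0,0,0.25,0,0,0.001,0,0,0,0.25]}}

```text
t: 20.05
tool_pos: [0.6768, 0.0625, 0.0553]
orientation: [3.141, -0.077, 0.001]
force: [-3.2, 0.4, 6.9]
opening: 0.0307
gripper_force: 15.0
```

>>> {"fn": "move_arm", "kwargs": {"deltas": [0,0,-0.001,0,0,0,0.45,0,0,-0.001,0,0,0,0.55,0,0,-0.001,0,0,0,0.55,0,0,-0.001,0,0,0,0.55,0,0,-0.03,0,0,0,0.55,0,0,-0.08,0,0,0,0.55,-0.05,0,-0.12,0,0,0,0.55,-0.06,0,-0.12,0,0,0,0.55,-0.06,0,-0.12,0,0,0,0.55]}}

```text
t: 21.18
tool_pos: [0.6162, 0.0655, 0.174]
orientation: [-3.141, 0.077, -0.0]
force: [0.1, 0.1, -1.2]
opening: 0.0512
gripper_force: 0.0
```

Run:
```python
from h import *
p,P,K,W=cam("wrist");save("w6",p)
k=(P[...,2]>.058)&(P[...,2]<.08)&(abs(P[...,0]-.676)<.03)&(abs(P[...,1]-.063)<.03);q=P[k];print(len(q),q.mean(0),np.median(q[:,2]),cv2.minEnclosingCircle(q[:,:2].astype(np.float32)))
```

```text
910 [0.67644131 0.06190262 0.06684211] 0.06703768861797407 ((0.6760240197181702, 0.061934296041727066), 0.016111955046653748)
```

View pics/w6.png

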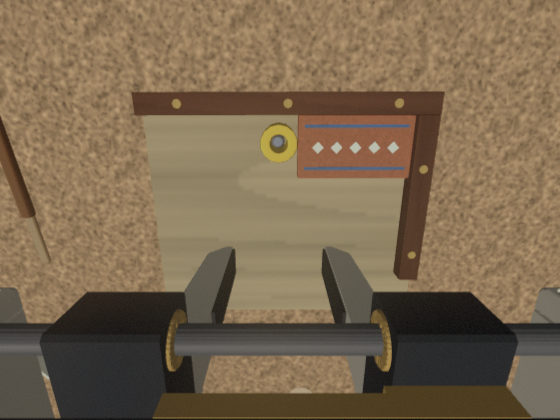

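The sleeve at (279,143) stands over the pin, its top at z = 0.067, so it is down on the board. The tile at (355,147) is still flush in the corner, with no visible gap.

```bash
python3 -c "
from plant import robot
print(robot.close_job())"
```

```text
the job is handed in; nothing more can be done
None
```

The tile is home in the fence corner, the sleeve is over the pin and down on the board, and the job was handed in at about 21 s; no verdict came back.

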